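# Switch the stirrer's range with a screwdriver and start it

### The job

Use the flat screwdriver from the tool stand to turn the slotted switch on the magnetic stirrer a quarter turn clockwise, so that its slot points at the pair of long bar marks. Put the screwdriver back upright in the same hole of the stand, and then press the stirrer's round button fully in to start it. Do not turn the switch with the gripper itself, do not press the button before the switch is set, and leave the nut driver, the dish and the small glass jar where they stand.

Things in the scene. Friction and masses are not known exactly. Their poses are not given: they have to be found in the camera images.
- driver_handle (a point): Centre of the handle of the flat screwdriver, upright, blade down, in a hole of the tool stand. Black slab handle 26 x 18 mm in plan, 79 mm tall, top 40 mm above this point; under it a round guard, 32 mm across, 6 mm thick, rests on the stand; 65 mm of 8 mm steel shank and blade hang below. z points up; x is along the 26 mm side and the blade's width. May be pinched across either pair of sides.
- driver_tip (a point): Middle of the lower edge of the screwdriver's blade, 110 mm below driver_handle, same axes. The blade is 14 mm wide (x), 3 mm thick (y), 13 mm tall.
- driver: The whole flat screwdriver, 150 mm long, about 120 g; origin at the tip of its blade, axes as driver_tip.
- stand: Fixed aluminium tool stand, 70 x 170 mm: a 10 mm plate, its top 85 mm above the table, on two end walls. Origin on the table under its middle. Two through holes, 20 mm wide with 2 mm chamfers, at y = +50 and -50 mm of its frame: the screwdriver stands in one of them, a nut driver in the other.
- switch_slot (a point): Floor of the slot of the stirrer's rotary switch, on its vertical axis, 62 mm above the table; x along the slot (turns with it), z up. Light grey disc 44 mm across in a black ring 54 mm across, tops 9 mm above this point. Slot right across the disc, 5 mm wide, 9 mm deep, top 3 mm chamfered to 10 mm wide. Turns with 0.05 N m, stays where left; the blade has about 8 degrees of play each way.
- mode_switch (a joint): Turn of the slotted switch, rad, growing clockwise seen from above. About 0 (-0.12 to 0.15) at the start: slot along the stirrer's x, at two white dots. 1.571: slot along the stirrer's y, at the two long bar marks. Stops at -0.15 and 1.9.
- start_button_top (a point): Centre of the top of the stirrer's round white push button, 26 mm across, in a black housing 42 mm across, 82 mm above the table. It goes down 6 mm and springs back; fully in takes 5 N, and a stiff stop follows.
- start_button (a joint): How far the button is pressed in, m: 0 out, 0.006 fully in.
- stirrer: Magnetic stirrer, white, 200 x 200 mm, deck 60 mm above the table, fixed. Origin on the table under its middle. On the near edge (x = -69 mm of its frame) the slotted switch at y = +52 mm and the button at y = -52 mm; the round steel plate (132 mm across) behind them carries a dish.
- nutdriver_handle (a point): Bystander: handle centre of the nut driver in the stand's other hole, the same build and size as the screwdriver but with a round handle 25 mm across.
- dish: Bystander: steel dish, 90 mm across, 30 mm tall, loose on the stirrer's plate, origin under its centre.
- vial: Bystander: small glass jar, 42 mm across, 75 mm tall, standing between stirrer and stand, origin under its centre.
Things that resemble listed ones, but are neither listed nor needed, are in the scene too. Leave any red or turquoise look-alike of the driver alone.

How it is judged (in metres and radians):
On the way, in this order (a step that is already met when the one before it is completed fails the run):
1. the screwdriver's blade is in the slot of the switch (horizontal distance between driver_tip and switch_slot below 0.007 m and z of driver_tip in the frame of switch_slot below 0.005 m), for 0.1 s.
2. the switch is turned to the bar marks with the blade still in its slot (all of step 1 and value of joint mode_switch between 1.371 and 1.771 rad), for 0.1 s.
3. the screwdriver is back upright in its hole and let go (distance of driver_handle from where it was at the start of the episode below 0.012 m and angle between driver_handle's own z axis and vertical below 0.12 rad and value of joint mode_switch between 1.371 and 1.771 rad and contact force between the fingers and driver below 0.1 N and linear speed of driver below 0.02 m/s), for 0.2 s.
4. the button is pressed in (past 4.5 mm) (value of joint start_button above 0.0045 m), for 0.02 s.
At the end, for the whole second after the job is handed in: The switch stands within 0.2 rad (11 degrees) of its bar marks, the screwdriver is upright (within 0.12 rad) in the hole it came from, its handle within 12 mm of where it started, let go and at rest, and the button has been pressed after that and is out again (all of step 3 and value of joint start_button below 0.002 m); the robot touches nothing.
It fails at once if the gripper or arm touches the switch itself (contact force between any of the fingers, the arm and mode_switch above 0.5 N).
It fails at once if the button is pressed (past 3 mm) before the switch is set (value of joint start_button above 0.003 m and value of joint mode_switch below 1.371 rad).
It fails at once if the nut driver, the dish or the small jar is shifted by more than 30 mm (distance of any of nutdriver_handle, dish, vial from where it was at the start of the episode above 0.03 m).
It also fails if it takes over 72 s, if anything falls off the work surface, if the arm or the gripper's body presses on something with over 40 N, if the wrist force passes 120 N, or if a joint passes its speed limit or range.

### The arm

A 6-joint arm with a two-finger parallel gripper is mounted at the origin on the work surface. World frame = base frame: x ahead of the robot, y to its left, z up, the work surface at z = 0. Lengths are in mm, angles in rad, forces in N, time in s.
With the tool pointing down it reaches from about 325 to 900 mm from the base axis. Payload 6.1 kg.
Tool frame: the origin (TCP) lies on the mounting face of the last link; the fingertips stand 182 mm ahead of it and the grasp point (between the pads) lies 164 mm ahead of it; z points along the fingers, y is the line along which they close (so a half turn about z gives the same grasp; the last joint's range is limited). The gripper opens to 87 mm and grips with 3 to 60 N. Pads are 19 mm wide; open, the fingers measure 117 mm over their backs; the gripper's body (75 mm by 190 mm) begins 51 mm behind the grasp point.
Start: joints at [-1.281, 0.22, 1.526, -0, 1.395, -0.126], TCP at [252.444, -571.742, 404.738] pointing down, gripper open.
Joint ranges: [-2.98, 2.98], [-0.91, 2.08], [0.09, 2.57], [-1.24, 4.39], [0.2, 2.65], [-2.68, 2.68]. Speed limits (rad/s): [2.57, 2.57, 3.01, 3.14, 3.14, 3.14].

### API

Orientations are given as a rotation vector (axis times angle).
In Python, from cell import bot gives the robot as it stands.
- The arm moves only by the tool move_arm, never from a script. Its argument "motion" is one flat list of numbers, 7 for each row, row after row: the finger opening in mm, from 0 to 87, then the shift along the world's x, y, z in units of 0.08 m (1.0 is 0.08 m), then the turn, a rotation vector about the world's x, y, z in units of 2 pi rad (1.0 is 2 pi rad). In form: [gripper, tx, ty, tz, ax, ay, az, gripper, tx, ty, tz, ax, ay, az, ...]. A call has 1 to 5 rows; each row is the pose to reach, as a shift and turn from the pose commanded when the call began, turning the shorter way round; what a row does not reach only later rows make up. A row lasts 1/12 s, in which the tool goes at most 41.7 mm and 7.16 degrees, less where a joint would pass 70% of its speed; a pose out of reach is approached as far as the arm can. A call with a number of a shift or a turn outside -1 to 1 is refused whole. A call with a gripper value outside its range is refused whole. The fingers move at their own pace and stop on an object; the grip force is fixed at half the most. Time passes only in rows, so rows that repeat a pose let the fingers close. It gives the time, the measured TCP pose, the force, the opening and the grip force at its end, in the units of the state.
- bot.state(): the state, without advancing time (a new reading comes with each control period).
- bot.get_image(name): name is "scene" or "top" or "wrist"; returns the picture (384x512x3 uint8, red, green, blue); there is no depth.
- bot.camera_model(name): a dict with "intrinsics" (3x3 intrinsics, pixels), "distortion" ([k1, k2, p1, p2, k3] as OpenCV has them; the pictures are not rectified), "cam_to_world" (4x4, takes a point from camera to world coordinates); the wrist camera has in their place "T_tool_cam" (4x4, takes a point from camera to tool coordinates, whose origin is the TCP and whose axes are the flange's). Camera axes: x right, y down, z forward; pixel columns grow to the right and rows downward; lengths in mm; the calibration is good to about 2 mm. A picture is of the moment at which its call begins: read the wrist's pose just before it. camera_model takes no time and is no camera call.
- bot.sign_off(): hands the job in; it is judged then, once.
The state is a dict: "clock": time; "joint_pos": joint angles; "qd": joint speeds; "joint_efforts": joint torques, N m; "position": TCP position; "tool_rot": TCP orientation; "contact_force": force on the tool from outside, world axes, zero at the start; "wrist_torque": the same for the moment, N m; "grip_width": opening from 0.0 (shut) to 1.0 (fully open); "grip_force": force on a finger pad.
Only numpy, scipy, OpenCV 4.12 (cv2) and the standard library are available. Lean on these libraries where they do the work, as an engineer would, in place of code of your own. Each camera call takes 0.05 s, during which the arm holds its last target. There are 200 camera calls.

## Working session

There is one attempt and no reset: what is moved stays moved. The work goes in short steps, Python scripts to look and compute and a tool call to move; the robot and the scene stay as the last step left them, time stands still between calls to the robot, and variables do not carry over. Pictures are saved under pics/ and viewed, at most 10 in all, crops included, and the job is handed in when it is done.

Besides the shell and the picture viewer there is one more tool, called after ">>>" as a command line: name --argument value ..., lists and objects as JSON in quotes. move_arm: Moves the arm, as the interface text tells. Shifts and turns lie within -1 to 1; 1 stands for 0.08 m of shift or 2 pi rad of turn. Its arguments: {"type":"object","properties":{"motion":{"type":"array","items":{"type":"number"}}},"required":["motion"]}

```bash
mkdir -p pics; ls
cat > h.py <<'E'
import numpy as np, cv2
from scipy.spatial.transform import Rotation as R
from cell import bot
def snap(name,f=None):
    s=bot.state(); im=bot.get_image(name)
    if f: cv2.imwrite('pics/'+f,im[:,:,::-1])
    m=bot.camera_model(name)
    if name=='wrist':
        T=np.eye(4);T[:3,:3]=R.from_rotvec(s['tool_rot']).as_matrix();T[:3,3]=s['position'];T=T@np.array(m['T_tool_cam'])
    else: T=np.array(m['cam_to_world'])
    return im,np.array(m['intrinsics'],float),np.array(m['distortion'],float),T
def onplane(px,z,K,D,T):
    u=cv2.undistortPoints(np.array(px,float).reshape(-1,1,2),K,D).reshape(-1,2)
    d=np.c_[u,np.ones(len(u))]@T[:3,:3].T; o=T[:3,3]
    return o+d*((z-o[2])/d[:,2])[:,None]
E
python3 - <<'E'
from h import *
s=bot.state(); print(s)
a=snap('top','top.png');b=snap('scene','scene.png');print(a[1:],b[3])
m=bot.camera_model('wrist');print(m)
E
```

```text
pics
{'clock': 0.0, 'joint_pos': array([-1.28113400e+00,  2.21238071e-01,  1.52757691e+00,  3.18165515e-05,
        1.39472273e+00, -1.26090806e-01]), 'qd': array([-0.00126329, -0.00085889,  0.00214588, -0.00166648, -0.00077978,
        0.00158757]), 'joint_efforts': array([-8.80788066e-04, -4.94616365e+01, -3.87372208e+01,  6.97372598e-02,
        5.73680957e-02, -1.45271642e-04]), 'position': array([ 252.35553472, -571.50247982,  403.64762864]), 'tool_rot': array([-3.07206092e+00, -6.47960986e-01,  2.00445415e-04]), 'contact_force': array([-0.56992664, -0.37140774,  0.39216017]), 'wrist_torque': array([-0.06061357, -0.00474037, -0.00239286]), 'grip_force': 0.0, 'grip_width': 0.9966229528768586}
(array([[425.38399502,   0.        , 259.83932155],
       [  0.        , 425.38399502, 183.50955459],
       [  0.        ,   0.        ,   1.        ]]), array([-0.10120046,  0.        ,  0.        ,  0.        ,  0.        ]), array([[-8.22252300e-03, -9.87711451e-01,  1.56072036e-01,
         3.81145013e+02],
       [-9.99912435e-01,  6.50292792e-03, -1.15253614e-02,
         6.23694673e
[... 360 characters left out ...]
1  7.55652420e+02]
 [ 0.00000000e+00  0.00000000e+00  0.00000000e+00  1.00000000e+00]]
{'intrinsics': array([[318.72956133,   0.        , 259.10370131],
       [  0.        , 318.72956133, 188.75789974],
       [  0.        ,   0.        ,   1.        ]]), 'distortion': array([-0.00857018,  0.        ,  0.        ,  0.        ,  0.        ]), 'T_tool_cam': array([[ 1.28741087e-03, -9.65154899e-01, -2.61676066e-01,
         7.23902399e+01],
       [ 9.99999065e-01,  1.12193332e-03,  7.81768964e-04,
        -5.70834587e-01],
       [-4.60945048e-04, -2.61676828e-01,  9.65155441e-01,
         2.05203549e+01],
       [ 0.00000000e+00,  0.00000000e+00,  0.00000000e+00,
         1.00000000e+00]])}
```

View pics/top.png

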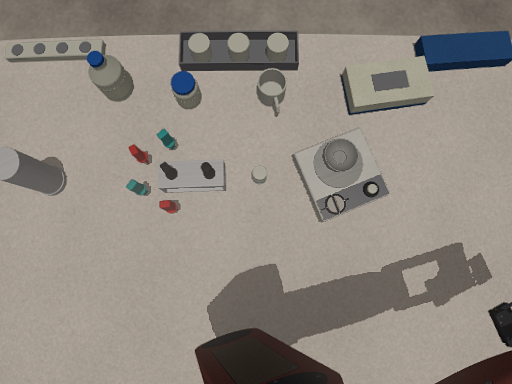

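View pics/scene.png

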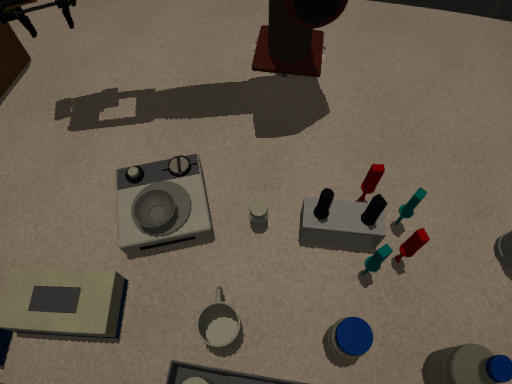

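The top view shows the stand around (193,175) with two black handles at (168,171) and (208,170). The switch is at (336,204) and the button at (372,189). Next I'll zoom in on both.

Run:
```python
from h import *
b=cv2.imread('pics/top.png');c=cv2.imread('pics/scene.png')
A=cv2.resize(b[145:205,150:240],None,fx=4.4,fy=4.4,interpolation=2);B=cv2.resize(b[125:225,290:392],None,fx=3.5,fy=3.5,interpolation=2)
C=cv2.resize(c[160:260,290:440],None,fx=2.6,fy=2.6,interpolation=2)
o=np.zeros((600,790,3),np.uint8)
o[:A.shape[0],:A.shape[1]]=A;o[:B.shape[0],400:400+B.shape[1]]=B;o[300:300+C.shape[0],:C.shape[1]]=C;cv2.imwrite('pics/crop.png',o)
_,K,D,T=snap('top')
for p,z in [((336,204),71),((372,189),82),((168,171),130),((208,170),130),((193,162),85),((260,174),75)]: print(p,onplane([p],z,K,D,T).round(0))
```

```text
(336, 204) [[ 499. -205.   71.]]
(372, 189) [[ 536. -299.   82.]]
(168, 171) [[578. 222. 130.]]
(208, 170) [[580. 123. 130.]]
(193, 162) [[610. 167.  85.]]
(260, 174) [[579.  -7.  75.]]
```

View pics/crop.png

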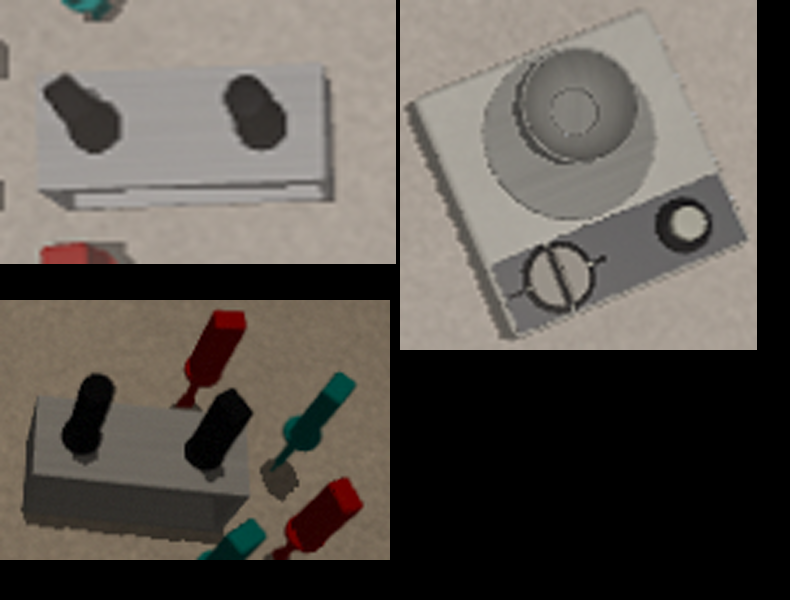

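The slab-handled flat screwdriver stands in the hole at higher y, around (578,222). The nut driver is the right-hand one. The slot runs roughly along the stirrer's x axis, at a yaw of about 20°. I'll go above the switch and button first, since they are on the way.

>>> move_arm --motion '[87,0.62,0.84,-0.18,0,0,0,87,0.62,0.84,-0.18,0,0,0,87,0.62,0.84,-0.18,0,0,0]'

```text
clock: 0.4
position: [304.8, -499.9, 387.8]
tool_rot: [-3.067, -0.652, -0.003]
contact_force: [0.8, 0.5, 0.3]
grip_width: 1.005
grip_force: 0.0
```

>>> move_arm --motion '[87,0.62,0.84,-0.18,0,0,0,87,0.62,0.84,-0.18,0,0,0,87,0.62,0.84,-0.18,0,0,0]'

```text
clock: 0.65
position: [354.4, -432.5, 373.9]
tool_rot: [-3.067, -0.654, -0.002]
contact_force: [-0.1, -0.5, -0.8]
grip_width: 0.996
grip_force: 0.0
```

>>> move_arm --motion '[87,0.62,0.84,-0.18,0,0,0,87,0.62,0.84,-0.18,0,0,0,87,0.62,0.84,-0.18,0,0,0]'

```text
clock: 0.9
position: [403.7, -365.3, 359.7]
tool_rot: [-3.068, -0.654, -0.001]
contact_force: [0.2, 0.5, -1.6]
grip_width: 1.001
grip_force: 0.0
```

>>> move_arm --motion '[87,0.62,0.84,-0.18,0,0,0,87,0.62,0.84,-0.18,0,0,0,87,0.62,0.84,-0.18,0,0,0,87,0.62,0.84,-0.18,0,0,0,87,0.62,0.84,-0.18,0,0,0]'

```text
clock: 1.32
position: [450.8, -303.2, 347.1]
tool_rot: [3.073, 0.65, -0.001]
contact_force: [0.5, 0.0, 0.1]
grip_width: 0.997
grip_force: 0.0
```

Run:
```python
from h import *
snap('wrist','w1.png');s=bot.state();np.save('w1.npy',np.r_[s['position'],s['tool_rot']]);print(s['clock'],s['position'],s['tool_rot'])
```

```text
1.3667 [ 450.46962293 -303.81299693  347.3206736 ] [ 3.07346087e+00  6.48091651e-01 -5.41500880e-04]
```

View pics/w1.png

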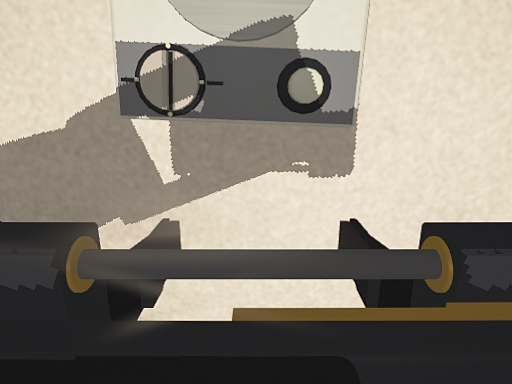

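The wrist view shows the switch ring centred near (170,80), with its slot nearly vertical at column 168 to 171. The bar marks are to its left and right, and the button is near (305,85).

```bash
cat > m1.py <<'E'
from h import *
b=cv2.imread('pics/w1.png');g=cv2.cvtColor(b,6)
m=bot.camera_model('wrist');K=np.array(m['intrinsics']);D=np.array(m['distortion'])
p=np.load('w1.npy');T=np.eye(4);T[:3,:3]=R.from_rotvec(p[3:]).as_matrix();T[:3,3]=p[:3];T=T@np.array(m['T_tool_cam'])
def ell(x0,x1,y0,y1,th):
    k=(g[y0:y1,x0:x1]<th).astype(np.uint8);k=cv2.morphologyEx(k,cv2.MORPH_OPEN,np.ones((3,3)))
    c=max(cv2.findContours(k,0,1)[0],key=cv2.contourArea);h=cv2.convexHull(c)
    e=cv2.fitEllipse(h);return np.array(e[0])+[x0,y0],e[1]
sw,a=ell(136,206,40,122,45);bt,c=ell(270,340,50,122,45);print(sw,a,bt,c)
S=onplane([sw],71,K,D,T)[0];print('sw',S,'btn',onplane([bt],82,K,D,T)[0],onplane([bt],76,K,D,T)[0])
# slot line: darkest columns
pts=[]
for y in range(52,108,2):
    r=g[y,158:184].astype(float);w=np.clip(70-r,0,None)
    if w.sum()>0: pts.append((158+(w*np.arange(26)).sum()/w.sum(),y))
pts=np.array(pts);print(pts[::5].round(1).tolist())
W=onplane(pts,71,K,D,T)
vx,vy,x0,y0=cv2.fitLine(W[:,:2].astype(np.float32),cv2.DIST_HUBER,0,.01,.01).ravel();print('slot yaw',np.degrees(np.arctan2(vy,vx)),x0,y0)
E=onplane([(121,80),(222,83),(168,45),(170,114)],66,K,D,T);print(E,np.degrees(np.arctan2(*(E[0]-E[1])[1::-1])))
d=onplane([sw],71,K,D,T)[0]-onplane([bt],82,K,D,T)[0];print('stirrer y yaw',np.degrees(np.arctan2(d[1],d[0])),np.hypot(d[0],d[1]))
E
python3 m1.py
```

```text
[150.8412838   97.97234344] (15.359477043151855, 42.18605041503906) [302.71613312  85.88126373] (51.89837646484375, 54.639404296875)
sw [ 485.65085585 -196.47146217   71.        ] btn [ 540.08680685 -298.79143157   82.        ] [ 540.66594477 -299.39736992   76.        ]
[[175.7, 52.0], [170.0, 62.0], [170.1, 72.0], [170.1, 82.0], [170.2, 92.0], [170.2, 102.0]]
slot yaw 20.16231 501.03375 -206.77377
[[ 488.45600761 -169.30965259   66.        ]
 [ 518.10578208 -242.0200668    66.        ]
 [ 526.9686762  -194.280317     66.        ]
 [ 479.53261466 -212.95574847   66.        ]] 112.18459961232958
stirrer y yaw 118.0137312795413 115.89930499683567
```

>>> move_arm --motion '[87,0.3,1,0,0,0,0,87,0.3,1,0,0,0,0,87,0.3,1,0,0,0,0]'

```text
clock: 1.62
position: [475.4, -219.8, 347.2]
tool_rot: [-3.071, -0.65, -0.002]
contact_force: [-0.1, 0.9, -0.3]
grip_width: 0.999
grip_force: 0.0
```

>>> move_arm --motion '[87,0.3,1,0.2,0,0,0,87,0.3,1,0.2,0,0,0,87,0.3,1,0.2,0,0,0]'

```text
clock: 1.87
position: [500.0, -140.0, 365.1]
tool_rot: [-3.073, -0.652, -0.006]
contact_force: [0.2, -0.2, 0.3]
grip_width: 1.0
grip_force: 0.0
```

>>> move_arm --motion '[87,0.2,1,0.3,0,0,0,87,0.2,1,0.3,0,0,0,87,0.2,1,0.3,0,0,0]'

```text
clock: 2.12
position: [516.0, -60.0, 390.0]
tool_rot: [-3.073, -0.652, -0.008]
contact_force: [0.7, -0.5, 1.6]
grip_width: 0.998
grip_force: 0.0
```

>>> move_arm --motion '[87,0.1,1,0.2,0,0,0,87,0.1,1,0.2,0,0,0,87,0.1,1,0.2,0,0,0]'

```text
clock: 2.37
position: [523.5, 20.2, 405.2]
tool_rot: [-3.071, -0.653, -0.006]
contact_force: [0.3, -0.3, 0.4]
grip_width: 0.998
grip_force: 0.0
```

>>> move_arm --motion '[87,0,1,0,0,0,0,87,0,1,0,0,0,0,87,0,1,0,0,0,0]'

```text
clock: 2.62
position: [522.8, 99.9, 403.4]
tool_rot: [-3.071, -0.652, -0.002]
contact_force: [-0.0, -0.6, 0.1]
grip_width: 0.999
grip_force: 0.0
```

>>> move_arm --motion '[87,0,1,0,0,0,0,87,0,1,0,0,0,0,87,0,1,0,0,0,0,87,0,1,0,0,0,0,87,0,1,0,0,0,0]'

```text
clock: 3.03
position: [523.3, 175.5, 403.0]
tool_rot: [3.073, 0.648, -0.001]
contact_force: [0.8, -0.2, -0.1]
grip_width: 0.998
grip_force: 0.0
```

Run:
```python
from h import *
snap('wrist','w2.png');s=bot.state();np.save('w2.npy',np.r_[s['position'],s['tool_rot']]);print(s['clock'],s['position'],s['tool_rot'],s['joint_pos'])
```

```text
3.0833 [523.3029962  175.16452621 402.98046181] [ 3.07356568e+00  6.46146158e-01 -5.47004204e-04] [ 1.80337691e-01  4.73920556e-02  1.72080026e+00 -8.68424904e-04
  1.37372597e+00  1.33688521e+00]
```

View pics/w2.png

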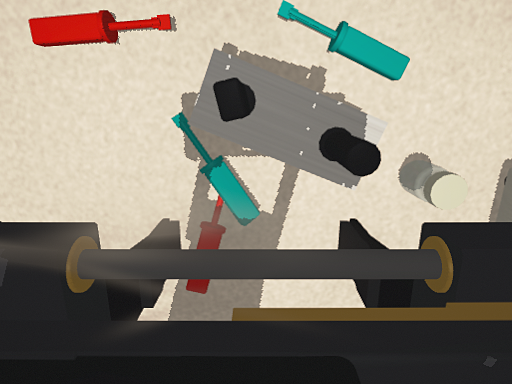

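The wrist view shows the slab handle at (233,99) and the round nut driver near (350,152). I'll boost the contrast to get the handle's top face.

Run:
```python
from h import *
m=bot.camera_model('wrist');K=np.array(m['intrinsics']);D=np.array(m['distortion'])
def TT(f):
    p=np.load(f);T=np.eye(4);T[:3,:3]=R.from_rotvec(p[3:]).as_matrix();T[:3,3]=p[:3];return T@np.array(m['T_tool_cam'])
T=TT('w1.npy');print(onplane([(170,80)],71,K,D,T))
T=TT('w2.npy')
print('top',onplane([(228,100)],170,K,D,T),'guard',onplane([(238,100)],88,K,D,T))
q=onplane([(222,48),(371,100)],85,K,D,T);d=q[1]-q[0];print('stand edge yaw',np.degrees(np.arctan2(d[1],d[0])))
b=cv2.imread('pics/w2.png')[60:190,195:395]
b=cv2.convertScaleAbs(cv2.resize(b,None,fx=4,fy=4,interpolation=2),alpha=3);b[b.min(2)>240]=255
cv2.imwrite('pics/c2.png',b[:, :])
```

```text
[[ 504.07714489 -205.55623731   71.        ]]
top [[582.63153123 223.42237338 170.        ]] guard [[583.63837815 222.45628011  88.        ]]
stand edge yaw -84.2362143479031
```

View pics/c2.png

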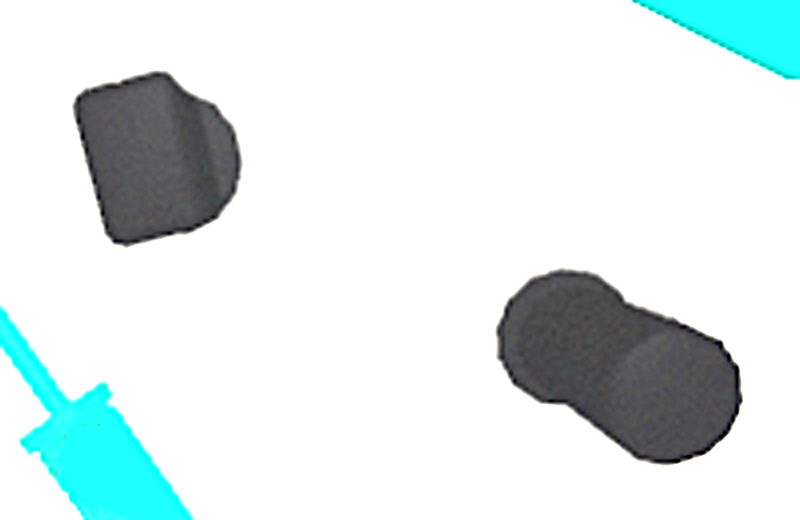

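Run:
```python
from h import *
m=bot.camera_model('wrist');K=np.array(m['intrinsics']);D=np.array(m['distortion'])
p=np.load('w2.npy');T=np.eye(4);T[:3,:3]=R.from_rotvec(p[3:]).as_matrix();T[:3,3]=p[:3];T=T@np.array(m['T_tool_cam'])
f=lambda q,z:onplane(np.array(q,float)/4+[195,60]-.4,z,K,D,T)
w=f([(79,108),(107,228),(85,95),(155,74),(125,244),(187,231)],170)
for i in (0,2,4):
    d=w[i+1]-w[i];print(np.degrees(np.arctan2(d[1],d[0])),np.hypot(*d[:2]))
W=f([(75,97),(168,71),(116,246),(207,222)],170);print(W,W.mean(0),(W[1]+W[2])/2)
g=f([(241,160)],91);print('guard right pt',g)
x=R.from_rotvec(p[3:]).as_matrix();print('tool x yaw',np.degrees(np.arctan2(x[1,0],x[0,0])))
```

```text
-144.41661582377859 19.04245518442889
-50.41089969175262 11.601767039914339
-54.65055172744321 10.359436225857177
[[588.02571155 235.69392635 170.        ]
 [597.58228392 223.70945282 170.        ]
 [569.17671381 220.99051488 170.        ]
 [578.68795264 208.90226582 170.        ]] [583.36816548 222.32403997 170.        ] [583.37949886 222.34998385 170.        ]
guard right pt [[590.00265652 208.82600691  91.        ]]
tool x yaw 23.744447662077903
```

>>> move_arm --motion '[87,0.4,0.3,-0.15,0,0,0.018,87,0.751,0.589,-0.3,0,0,0.0353,87,0.751,0.589,-0.3,0,0,0.0353,87,0.751,0.589,-0.3,0,0,0.0353,87,0.751,0.589,-0.3,0,0,0.0353]'

```text
clock: 3.5
position: [583.3, 222.5, 378.7]
tool_rot: [2.984, 0.981, -0.002]
contact_force: [-1.2, -0.1, -0.4]
grip_width: 1.0
grip_force: 0.0
```

Run:
```python
from h import *
im,K,D,T=snap('wrist');s=bot.state();x=R.from_rotvec(s['tool_rot']).as_matrix();print(s['position'],np.degrees(np.arctan2(x[1,0],x[0,0])),x[:,2])
b=cv2.convertScaleAbs(im[:,:,::-1],alpha=2.0);cv2.imwrite('pics/w3.png',b)
```

```text
[583.05748993 222.61320253 379.77622826] 36.397012611158964 [ 5.17776278e-04 -2.90464359e-04 -9.99999824e-01]
```

View pics/w3.png

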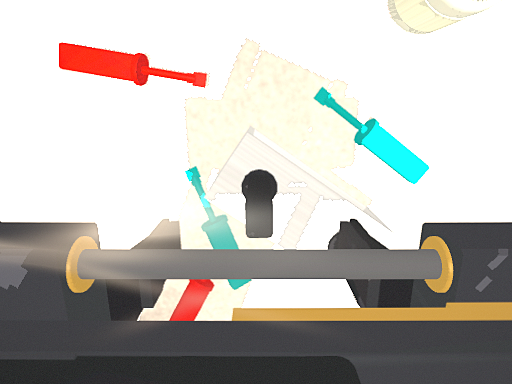

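The handle is centred between the fingers (column 259) and its sides line up with them. I'll descend and grasp.

>>> move_arm --motion '[87,0,0,-0.4,0,0,0,87,0,0,-0.8,0,0,0,87,0,0,-0.94,0,0,0,87,0,0,-0.94,0,0,0,60,0,0,-0.94,0,0,0]'

```text
clock: 3.97
position: [582.9, 223.6, 305.1]
tool_rot: [2.984, 0.983, 0.001]
contact_force: [0.0, 0.6, 0.7]
grip_width: 0.972
grip_force: 0.0
```

>>> move_arm --motion '[12,0,0,0,0,0,0,12,0,0,0,0,0,0,12,0,0,0,0,0,0,12,0,0,0,0,0,0,12,0,0,0,0,0,0]'

```text
clock: 4.38
position: [583.1, 224.3, 304.8]
tool_rot: [2.983, 0.985, 0.002]
contact_force: [0.5, -0.3, -0.1]
grip_width: 0.629
grip_force: 0.0
```

>>> move_arm --motion '[12,0,0,0,0,0,0,12,0,0,0,0,0,0,12,0,0,0,0,0,0,12,0,0,0,0,0,0,12,0,0,0,0,0,0]'

```text
clock: 4.8
position: [582.9, 224.2, 303.8]
tool_rot: [-2.983, -0.985, 0.0]
contact_force: [0.8, -0.1, -0.7]
grip_width: 0.249
grip_force: 0.0
```

>>> move_arm --motion '[12,0,0,0,0,0,0,12,0,0,0,0,0,0,12,0,0,0,0,0,0,12,0,0,0,0,0,0]'

```text
clock: 5.13
position: [582.9, 224.1, 303.9]
tool_rot: [2.983, 0.985, -0.0]
contact_force: [-1.0, -0.8, -1.1]
grip_width: 0.209
grip_force: 30.0
```

Run:
```python
from h import *
s=bot.state();print(s)
```

```text
{'clock': 5.1333, 'joint_pos': array([ 2.40851660e-01,  3.06304832e-01,  1.61891335e+00, -9.23022515e-05,
        1.21645225e+00,  1.17415390e+00]), 'qd': array([ 0.0006337 , -0.0018023 ,  0.00127551, -0.00121274,  0.00057295,
        0.00032711]), 'joint_efforts': array([ 2.62748050e-01, -5.13492751e+01, -3.64586985e+01,  1.89948916e-01,
        4.02991043e-02, -3.45506327e-03]), 'position': array([582.94498026, 224.10459147, 303.85829071]), 'tool_rot': array([ 2.98325492e+00,  9.84525396e-01, -1.32389227e-04]), 'contact_force': array([-0.95308916, -0.76120981, -1.12684674]), 'wrist_torque': array([-0.06901254, -0.11810165, -0.0176097 ]), 'grip_force': 29.998408381361514, 'grip_width': 0.20902000916412722}
```

The grasp is good: 18.2 mm wide at 30 N. I'll lift, step toward −x, then travel past the nut driver.

>>> move_arm --motion '[12,0,0,0.3,0,0,0,12,0,0,0.6,0,0,0,12,0,0,0.8,0,0,0,12,0,0,0.8,0,0,0]'

```text
clock: 5.47
position: [584.0, 224.5, 372.5]
tool_rot: [2.983, 0.985, 0.011]
contact_force: [1.0, 0.8, -0.5]
grip_width: 0.206
grip_force: 30.0
```

>>> move_arm --motion '[12,0,0,0.3,0,0,0,12,0,0,0.6,0,0,0,12,0,0,0.6,0,0,0,12,0,0,0.6,0,0,0]'

```text
clock: 5.8
position: [583.2, 224.2, 416.3]
tool_rot: [2.983, 0.985, 0.003]
contact_force: [-0.5, -1.0, -1.8]
grip_width: 0.208
grip_force: 30.0
```

>>> move_arm --motion '[12,-0.4,0,0,0,0,0,12,-0.8,0,0,0,0,0,12,-1,0,0,0,0,0,12,-1,0,0,0,0,0]'

```text
clock: 6.13
position: [499.8, 224.3, 412.8]
tool_rot: [-2.982, -0.986, 0.009]
contact_force: [1.0, 0.1, -1.6]
grip_width: 0.206
grip_force: 30.0
```

>>> move_arm --motion '[12,0,-0.3,0,0,0,0,12,0,-0.7,0,0,0,0,12,0,-1,0,0,0,0,12,0,-1,0,0,0,0]'

```text
clock: 6.47
position: [503.1, 140.9, 413.8]
tool_rot: [2.983, 0.98, -0.005]
contact_force: [0.3, -0.6, -2.1]
grip_width: 0.208
grip_force: 30.0
```

>>> move_arm --motion '[12,0,-0.4,0,0,0,0,12,0,-0.8,0,0,0,-0.01,12,0,-1,0,0,0,-0.02,12,0,-1,0,0,0,-0.02]'

```text
clock: 6.8
position: [503.2, 61.7, 414.3]
tool_rot: [3.041, 0.786, -0.003]
contact_force: [0.5, -0.6, -1.4]
grip_width: 0.203
grip_force: 30.0
```

>>> move_arm --motion '[12,0,-0.4,0,0,0,0,12,0,-0.8,0,0,0,-0.01,12,0,-1,0,0,0,-0.02,12,0,-1,0,0,0,-0.02]'

```text
clock: 7.13
position: [503.2, -17.6, 414.7]
tool_rot: [3.084, 0.596, -0.002]
contact_force: [0.3, -0.4, -1.5]
grip_width: 0.207
grip_force: 30.0
```

>>> move_arm --motion '[12,0,-0.4,0,0,0,0,12,0,-0.8,0,0,0,0,12,0,-1,0,0,0,0,12,0,-1,0,0,0,0]'

```text
clock: 7.47
position: [503.3, -97.2, 414.9]
tool_rot: [-3.083, -0.602, 0.002]
contact_force: [-0.9, 0.1, -1.9]
grip_width: 0.209
grip_force: 30.0
```

>>> move_arm --motion '[12,0,-0.4,0,0,0,0,12,0,-0.8,0,0,0,0,12,0,-1,0,0,0,0,12,0,-1,0,0,0,0,12,0,-1,0,0,0,0]'

```text
clock: 7.88
position: [503.3, -174.9, 415.0]
tool_rot: [-3.081, -0.603, 0.001]
contact_force: [-0.6, -0.6, -2.1]
grip_width: 0.202
grip_force: 30.0
```

Run:
```python
from h import *
im,K,D,T=snap('wrist');s=bot.state();x=R.from_rotvec(s['tool_rot']).as_matrix();print(s['clock'],s['position'],np.degrees(np.arctan2(x[1,0],x[0,0])),x[:,2],s['grip_width'],s['joint_pos'])
np.save('w4.npy',np.r_[s['position'],s['tool_rot']])
b=cv2.convertScaleAbs(im[:,:,::-1],alpha=1.0);cv2.imwrite('pics/w4.png',b)
```

```text
7.9333 [ 503.28181115 -174.38778889  415.14727363] 22.20689594974037 [-8.84618065e-04  1.86526983e-03 -9.99997869e-01] 0.2019385281556431 [-4.82041193e-01 -7.61967128e-03  1.75364313e+00  1.26158235e-03
  1.39721787e+00  7.00952891e-01]
```

View pics/w4.png

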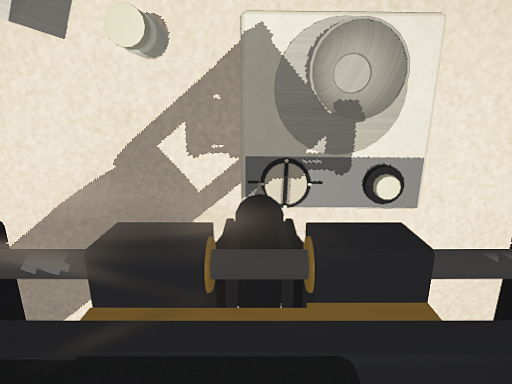

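The handle hides the tip in this view, but the switch ring is visible at about (286,184), with its slot close to column 286. I'll use this as a second measurement of the switch.

Run:
```python
from h import *
m=bot.camera_model('wrist');K=np.array(m['intrinsics']);D=np.array(m['distortion'])
p=np.load('w4.npy');T=np.eye(4);T[:3,:3]=R.from_rotvec(p[3:]).as_matrix();T[:3,3]=p[:3];T=T@np.array(m['T_tool_cam'])
g=cv2.imread('pics/w4.png',0)
pts=[]
for y in range(167,190,2):
    r=g[y,278:295].astype(float);w=np.clip(r.max()*.6-r,0,None);pts.append((278+(w*np.arange(17)).sum()/w.sum(),y))
W=onplane(pts,71,K,D,T);v=cv2.fitLine(W[:,:2].astype(np.float32),cv2.DIST_HUBER,0,.01,.01).ravel()
print(np.array(pts)[::3,0],'slot yaw',np.degrees(np.arctan2(v[1],v[0])),v[2:]);print('ring',onplane([(286,183.5)],71,K,D,T))
# columns of ring on left/right at row 183
for y in (180,183,186): print(g[y,255:318:1].tolist())
print('btn',onplane([(387,187)],82,K,D,T))
```

```text
[286.02624672 285.42712294 285.34658095 285.01282051] slot yaw 20.836185 [ 510.51837 -199.85593]
ring [[ 504.59516188 -203.13938896   71.        ]]
[65, 64, 64, 63, 76, 74, 20, 24, 27, 73, 112, 119, 116, 113, 107, 99, 149, 212, 220, 218, 217, 216, 215, 216, 218, 215, 191, 169, 145, 34, 45, 43, 67, 137, 152, 154, 210, 216, 215, 218, 210, 203, 216, 214, 215, 213, 212, 211, 211, 215, 221, 178, 5, 38, 37, 81, 140, 160, 159, 136, 125, 159, 159]
[64, 62, 74, 91, 91, 94, 114, 138, 115, 82, 103, 104, 95, 160, 222, 215, 213, 212, 212, 212, 212, 212, 212, 212, 214, 213, 192, 156, 113, 38, 47, 32, 89, 155, 168, 181, 209, 213, 211, 211, 211, 211, 211, 211, 211, 211, 210, 211, 210, 212, 220, 179, 95, 183, 216, 188, 109, 51, 51, 39, 48, 58, 58]
[80, 79, 87, 98, 98, 92, 60, 20, 25, 84, 181, 223, 214, 213, 213, 212, 212, 211, 212, 211, 212, 211, 211, 211, 214, 208, 183, 148, 84, 39, 46, 46, 110, 166, 139, 153, 220, 212, 211, 211, 210, 211, 211, 210, 210, 210, 210, 210, 210, 212, 222, 182, 20, 56, 69, 112, 153, 144, 145, 145, 146, 145, 146]
btn [[ 542.39788957 -297.58466461   82.        ]]
```

>>> move_arm --motion '[12,0.0125,-0.36,0,0,0,-0.0047,12,0.0125,-0.36,-0.3,0,0,-0.0047,12,0.0125,-0.36,-0.6,0,0,-0.0047,12,0.0125,-0.36,-0.68,0,0,-0.0047,12,0.0125,-0.36,-0.68,0,0,-0.0047]'

```text
clock: 8.35
position: [503.4, -202.6, 358.8]
tool_rot: [-3.087, -0.56, 0.006]
contact_force: [-0.2, -0.7, -1.3]
grip_width: 0.205
grip_force: 30.0
```

Run:
```python
from h import *
im,K,D,T=snap('wrist');sc=snap('scene')[0];s=bot.state();x=R.from_rotvec(s['tool_rot']).as_matrix();print(s['clock'],s['position'],np.degrees(np.arctan2(x[1,0],x[0,0])),x[:,2])
a=cv2.resize(im[60:230,170:350,::-1],None,fx=2.1,fy=2.1,interpolation=2);b=cv2.resize(sc[100:220,110:230,::-1],None,fx=3.3,fy=3.3,interpolation=2)
o=np.zeros((400,790,3),np.uint8);o[:a.shape[0],:a.shape[1]]=a;o[:b.shape[0],390:390+b.shape[1]]=b;cv2.imwrite('pics/w5.png',cv2.convertScaleAbs(o,alpha=1.6))
```

```text
8.45 [ 504.36698803 -203.57798972  362.12899839] 20.535205014951146 [ 2.16691717e-04  2.39313781e-04 -9.99999948e-01]
```

View pics/w5.png

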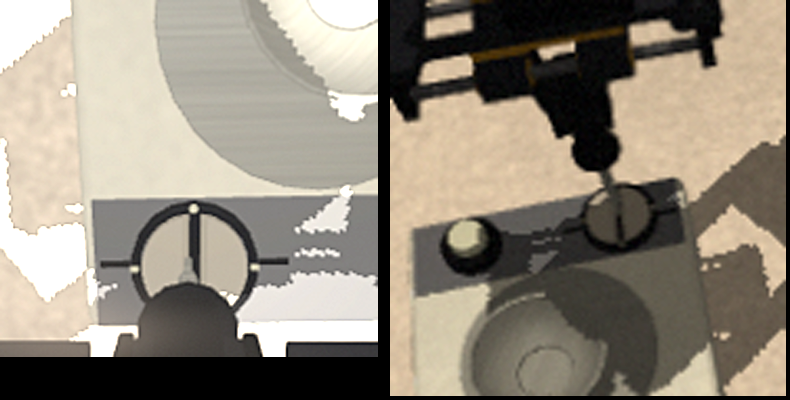

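The shank projects about 3 px left of the slot line in the wrist view (crop column 187 against 194). I'll shift about 2.3 mm along tool +y and insert.

>>> move_arm --motion '[12,0.01,-0.026,0,0,0,0,12,0.01,-0.026,0,0,0,0,12,0.01,-0.026,-0.08,0,0,0,12,0.01,-0.026,-0.12,0,0,0,12,0.01,-0.026,-0.12,0,0,0]'

```text
clock: 8.87
position: [505.3, -207.0, 354.0]
tool_rot: [3.09, 0.557, 0.004]
contact_force: [-0.4, 0.8, 9.0]
grip_width: 0.208
grip_force: 30.0
```

>>> move_arm --motion '[12,0,0,-0.03,0,0,0,12,0,0,-0.06,0,0,0,12,0,0,-0.06,0,0,0]'

```text
clock: 9.12
position: [506.2, -206.9, 353.0]
tool_rot: [3.089, 0.557, 0.01]
contact_force: [-3.5, 5.6, 26.0]
grip_width: 0.207
grip_force: 30.0
```

There is contact at the chamfer, with a lateral force pushing toward −tool y, so I overshot slightly. I'll back off a little and shift 1.5 mm back.

>>> move_arm --motion '[12,0,0,0.05,0,0,0,12,-0.007,0.018,0.05,0,0,0,12,-0.007,0.018,0.05,0,0,0]'

```text
clock: 9.37
position: [505.0, -206.0, 353.6]
tool_rot: [3.087, 0.556, 0.006]
contact_force: [-0.4, -1.7, 9.6]
grip_width: 0.207
grip_force: 30.0
```

>>> move_arm --motion '[12,0,0,-0.04,0,0,0,12,0,0,-0.07,0,0,0,12,0,0,-0.07,0,0,0]'

```text
clock: 9.62
position: [506.1, -205.9, 352.1]
tool_rot: [3.087, 0.556, 0.013]
contact_force: [-1.9, 3.7, 29.0]
grip_width: 0.206
grip_force: 30.0
```

Run:
```python
from h import *
s=bot.state();x=R.from_rotvec(s['tool_rot']).as_matrix();print(s['clock'],s['position'],np.degrees(np.arctan2(x[1,0],x[0,0])),x[:,2],s['contact_force'],s['wrist_torque'])
```

```text
9.6167 [ 506.10900595 -205.89241354  352.08771716] 20.432273432020054 [ 0.00906306 -0.00374974 -0.9999519 ] [-1.88021245  3.74473108 29.03301169] [ 1.18386403  0.86718639 -0.0113298 ]
```

Sliding down the chamfer works. I'll continue about 1.8 mm in the same direction.

>>> move_arm --motion '[12,0,0,0.05,0,0,0,12,-0.008,0.022,0.05,0,0,0,12,-0.008,0.022,0.05,0,0,0]'

```text
clock: 9.87
position: [503.2, -203.2, 348.8]
tool_rot: [-3.091, -0.557, 0.001]
contact_force: [-0.1, 0.1, -2.0]
grip_width: 0.202
grip_force: 30.0
```

>>> move_arm --motion '[12,0,0,-0.04,0,0,0,12,0,0,-0.07,0,0,0,12,0,0,-0.07,0,0,0]'

```text
clock: 10.12
position: [503.4, -203.4, 344.3]
tool_rot: [-3.091, -0.557, 0.001]
contact_force: [-2.5, 0.7, 9.5]
grip_width: 0.209
grip_force: 30.0
```

The blade dropped into the slot and is bottomed. I'll ease up about 1 mm and turn clockwise.

>>> move_arm --motion '[12,0,0,0.012,0,0,0,12,0,0,0.012,0,0,-0.015,12,0,0,0.012,0,0,-0.03,12,0,0,0.012,0,0,-0.045,12,0,0,0.012,0,0,-0.06]'

```text
clock: 10.53
position: [503.4, -204.3, 344.5]
tool_rot: [3.139, -0.039, -0.001]
contact_force: [-1.4, -2.9, 4.1]
grip_width: 0.205
grip_force: 30.0
```

>>> move_arm --motion '[12,0,0,0,0,0,-0.015,12,0,0,0,0,0,-0.03,12,0,0,0,0,0,-0.045,12,0,0,0,0,0,-0.06,12,0,0,0,0,0,-0.06]'

```text
clock: 10.95
position: [503.2, -204.3, 344.5]
tool_rot: [3.077, -0.625, -0.001]
contact_force: [-1.3, -3.2, 2.3]
grip_width: 0.209
grip_force: 30.0
```

Run:
```python
from h import *
s=bot.state();x=R.from_rotvec(s['tool_rot']).as_matrix();print(s['clock'],s['position'],np.degrees(np.arctan2(x[1,0],x[0,0])),x[:,2],s['contact_force'],s['wrist_torque'],s['joint_pos'])
```

```text
10.95 [ 503.22671134 -204.28119659  344.49651101] -22.955874920249016 [-0.00121349 -0.00183175 -0.99999759] [-1.31319834 -3.23847283  2.30746686] [-0.97011046  0.55826858  0.05202215] [-0.53019599  0.07698869  1.80289753 -0.00230299  1.26182776  1.44195591]
```

The torque reads 0.05 N m, so the switch is turning. I'll continue.

>>> move_arm --motion '[12,0,0,0,0,0,-0.016,12,0,0,0,0,0,-0.032,12,0,0,0,0,0,-0.048,12,0,0,0,0,0,-0.064,12,0,0,0,0,0,-0.078]'

```text
clock: 11.37
position: [503.0, -204.2, 344.5]
tool_rot: [2.834, -1.35, -0.002]
contact_force: [-3.0, -3.1, 3.0]
grip_width: 0.205
grip_force: 30.0
```

>>> move_arm --motion '[12,0,0,0,0,0,-0.016,12,0,0,0,0,0,-0.032,12,0,0,0,0,0,-0.048,12,0,0,0,0,0,-0.065,12,0,0,0,0,0,-0.065]'

```text
clock: 11.78
position: [503.0, -204.0, 344.5]
tool_rot: [2.502, -1.896, -0.002]
contact_force: [-3.1, -3.8, 4.1]
grip_width: 0.205
grip_force: 30.0
```

>>> move_arm --motion '[12,0,0,0,0,0,0,12,0,0,0,0,0,0,12,0,0,0,0,0,0]'

```text
clock: 12.03
position: [503.0, -204.0, 344.5]
tool_rot: [2.509, -1.888, -0.002]
contact_force: [-3.1, -3.4, 3.1]
grip_width: 0.202
grip_force: 30.0
```

Run:
```python
from h import *
sc=snap('scene')[0];t=snap('top')[0];s=bot.state();x=R.from_rotvec(s['tool_rot']).as_matrix();print(s['clock'],s['position'],np.degrees(np.arctan2(x[1,0],x[0,0])),x[:,2],s['contact_force'],s['wrist_torque'],s['joint_pos'])
a=cv2.resize(t[125:225,290:392,::-1],None,fx=3.8,fy=3.8,interpolation=2);b=cv2.resize(sc[130:220,110:230,::-1],None,fx=3.3,fy=3.3,interpolation=2)
o=np.zeros((400,790,3),np.uint8);o[:a.shape[0],:a.shape[1]]=a;o[:b.shape[0],390:390+b.shape[1]]=b;cv2.imwrite('pics/w6.png',cv2.convertScaleAbs(o,alpha=1.6))
```

```text
12.1333 [ 503.04828458 -203.9859413   344.48572973] -73.91148602866127 [-0.00199174 -0.00110394 -0.99999741] [-5.27506647 -3.57864346  4.19265525] [-0.90728199  1.05147535  0.09327954] [-5.29959851e-01  7.67215488e-02  1.80320274e+00 -2.05606853e-03
  1.26282946e+00  2.33146020e+00]
```

View pics/w6.png

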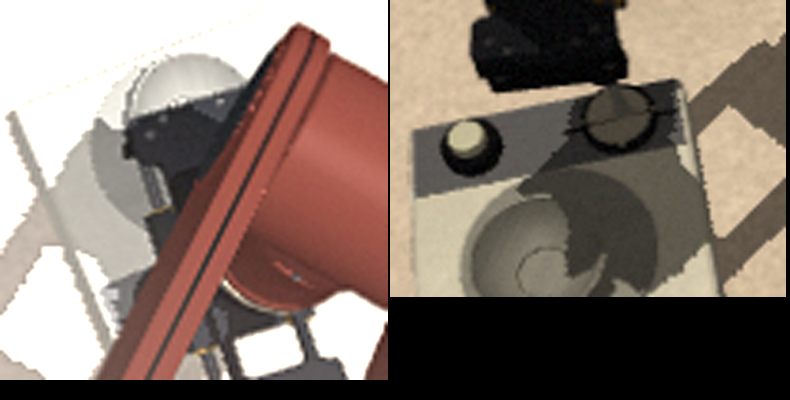

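In the scene view the slot now lines up with the bar marks; the tool yaw is −73.9°, with play lag. I'll unload by about 4°, withdraw upward and check the slot numerically from the scene camera.

>>> move_arm --motion '[12,0,0,0,0,0,0.011,12,0,0,0.15,0,0,0.011,12,0,0,0.45,0,0,0.011,12,0,0,0.85,0,0,0.011,12,0,0,0.85,0,0,0.011]'

```text
clock: 12.55
position: [505.0, -203.7, 419.5]
tool_rot: [-2.569, 1.804, -0.014]
contact_force: [2.1, -0.6, 0.2]
grip_width: 0.203
grip_force: 30.0
```

>>> move_arm --motion '[12,0,0.5,0.1,0,0,0.015,12,0,1,0.1,0,0,0.03,12,0,1,0.1,0,0,0.045,12,0,1,0.1,0,0,0.06,12,0,1,0.1,0,0,0.06]'

```text
clock: 12.97
position: [503.6, -122.2, 420.8]
tool_rot: [-2.866, 1.285, 0.0]
contact_force: [-0.0, 0.7, -0.6]
grip_width: 0.203
grip_force: 30.0
```

>>> move_arm --motion '[12,0,0.5,0,0,0,0.015,12,0,1,0,0,0,0.03,12,0,1,0,0,0,0.045,12,0,1,0,0,0,0.06,12,0,1,0,0,0,0.06]'

```text
clock: 13.38
position: [503.5, -42.7, 420.7]
tool_rot: [-3.055, 0.731, 0.001]
contact_force: [0.6, -0.4, -0.8]
grip_width: 0.204
grip_force: 30.0
```

Run:
```python
from h import *
def run(im,K,D,T):
    # rectify a 70x70mm patch around the switch at z=71, 0.25 mm/px
    n=280;c=np.array([503.5,-204.5]);ij=np.stack(np.meshgrid(np.arange(n),np.arange(n)),-1).reshape(-1,2)
    W=np.c_[c[0]+(ij[:,1]-140)*.25,c[1]+(ij[:,0]-140)*.25,np.full(n*n,71.)]
    Ti=np.linalg.inv(T);rv=cv2.Rodrigues(Ti[:3,:3])[0];p=cv2.projectPoints(W,rv,Ti[:3,3],K,D)[0].reshape(n,n,2).astype(np.float32)
    g=cv2.cvtColor(cv2.remap(im,p[...,0],p[...,1],1),7).astype(float)
    out=[]
    for a in np.arange(0,180,3):
        t=np.radians(a);r=np.r_[-17:17:.5]
        out.append(min(np.mean([g[int(140+4*(q*np.cos(t)-o*np.sin(t))),int(140+4*(q*np.sin(t)+o*np.cos(t)))] for q in r]) for o in np.arange(-5,5.1,.5)))
    out=np.array(out);k=np.argsort(out)[:6];print('yaw cand',k*3,out[k].round(0),np.median(out))
for n in ('scene','top'): run(*snap(n))
s=bot.state();x=R.from_rotvec(s['tool_rot']).as_matrix();print(s['clock'],s['position'],np.degrees(np.arctan2(x[1,0],x[0,0])),x[:,2],s['contact_force'],s['grip_width'])
```

```text
yaw cand [114 117 111 120 108 123] [41. 41. 41. 43. 44. 46.] 76.71323529411765
yaw cand [114 111 117 108 120 123] [49. 50. 51. 55. 56. 63.] 125.77205882352942
13.4833 [503.53989977 -43.59127008 420.7077188 ] -27.335777901698233 [-2.83374138e-04  5.80567993e-04 -9.99999791e-01] [-0.4535361   0.83831981 -2.15465228] 0.20843132227105732
```

Both cameras put the slot at about 114° against bar marks at about 112°, so the switch is set. I'll return to the stand.

>>> move_arm --motion '[12,0,0.5,0,0,0,0.015,12,0,1,0,0,0,0.03,12,0,1,0,0,0,0.045,12,0,1,0,0,0,0.06,12,0,1,0,0,0,0.06]'

```text
clock: 13.9
position: [503.6, 36.7, 420.8]
tool_rot: [-3.138, 0.149, 0.0]
contact_force: [0.9, -0.5, -1.3]
grip_width: 0.207
grip_force: 30.0
```

>>> move_arm --motion '[12,0,0.5,0,0,0,0.015,12,0,1,0,0,0,0.03,12,0,1,0,0,0,0.045,12,0,1,0,0,0,0.06,12,0,1,0,0,0,0.06]'

```text
clock: 14.32
position: [503.6, 116.5, 420.7]
tool_rot: [-3.111, -0.438, 0.001]
contact_force: [0.3, -1.5, -1.5]
grip_width: 0.205
grip_force: 30.0
```

>>> move_arm --motion '[12,0,0.5,0,0,0,0.015,12,0,1,0,0,0,0.03,12,0,1,0,0,0,0.045,12,0,1,0,0,0,0.057,12,0,1,0,0,0,0.057]'

```text
clock: 14.73
position: [503.8, 196.3, 420.7]
tool_rot: [-2.984, -0.981, 0.001]
contact_force: [0.2, -0.8, -1.6]
grip_width: 0.204
grip_force: 30.0
```

>>> move_arm --motion '[12,0.3,0.34,0,0,0,0,12,0.6,0.34,0,0,0,0,12,0.99,0.34,0,0,0,0,12,0.99,0.34,0,0,0,0,12,0.99,0.34,0,0,0,0]'

```text
clock: 15.15
position: [584.1, 222.2, 419.6]
tool_rot: [-2.987, -0.974, 0.003]
contact_force: [-1.0, -0.1, -2.0]
grip_width: 0.205
grip_force: 30.0
```

Run:
```python
from h import *
im,K,D,T=snap('wrist','w7.png')
s=bot.state();x=R.from_rotvec(s['tool_rot']).as_matrix();print(s['clock'],s['position'],np.degrees(np.arctan2(x[1,0],x[0,0])),x[:,2],s['contact_force'],s['grip_width'])
g=cv2.cvtColor(im,7);print(g[150:215:5,225:300:5])
```

```text
15.2 [583.22111097 222.47204286 420.0103556 ] 36.23913772524442 [-1.86715223e-03 -2.75708170e-04 -9.99998219e-01] [-1.02788005  0.86347342 -0.96634173] 0.20661841717783921
[[139 136 135 129 129 132 130 132 132 131 130 120 138 138 141]
 [240 120 133 133 131 133 131 130 132 129 134 133 128 136 135]
 [132 131 127 131 134 132 130 130 132 130 130 132 131 130 123]
 [130 128 129 127 129 132 133 131 132 131 130 132 130 132 133]
 [131 129 130 128 129 121 134 133 124 131 130 131 130 129 134]
 [126 132 127 130 127 133 132 132 133 131 128 130 131 130 132]
 [237 127 131 130 129 123 131 133 124 234 232 234 128 130 131]
 [227 229 234 225 232 180 114 109 193 225 226 230 229 228 121]
 [229 228 228 229 227 227 231 101 228 225 225 225 228 232 129]
 [230 224 227 226 225 230 187 105 228 228 226 225 224 221 132]
 [140 145 227 227 236  21  43  41  33  86 226 228 228 127 129]
 [ 91 140 136 206  52  50  48  47  46  45  30 227 214 132 129]
 [ 98 121 139  64  61  60  56  56  52  50  49 112 129 130 133]]
```

>>> move_arm --motion '[12,0,0.01,0,0,0,0,12,0,0.01,-0.3,0,0,0,12,0,0.01,-0.54,0,0,0,12,0,0.01,-0.54,0,0,0,12,0,0.01,-0.54,0,0,0]'

```text
clock: 15.62
position: [581.7, 224.2, 377.1]
tool_rot: [-2.983, -0.985, 0.004]
contact_force: [-0.3, 0.3, -0.8]
grip_width: 0.204
grip_force: 30.0
```

Run:
```python
from h import *
s=bot.state();x=R.from_rotvec(s['tool_rot']).as_matrix();print(s['clock'],s['position'],np.degrees(np.arctan2(x[1,0],x[0,0])),x[:,2],s['contact_force'])
```

```text
15.6167 [581.71609192 224.24868546 377.10208046] 36.5542404195224 [-2.44584083e-03 -4.64946282e-04 -9.99996901e-01] [-0.33833191  0.33211136 -0.77190407]
```

>>> move_arm --motion '[12,0.01,0,-0.1,0,0,0,12,0.01,0,-0.2,0,0,0,12,0.01,0,-0.3,0,0,0,12,0.01,0,-0.4,0,0,0,12,0.01,0,-0.4,0,0,0]'

```text
clock: 16.03
position: [582.8, 224.3, 343.2]
tool_rot: [-2.982, -0.987, 0.005]
contact_force: [-0.7, -0.8, -1.7]
grip_width: 0.203
grip_force: 30.0
```

>>> move_arm --motion '[12,0,0,-0.15,0,0,0,12,0,0,-0.3,0,0,0,12,0,0,-0.42,0,0,0,12,0,0,-0.45,0,0,0,12,0,0,-0.45,0,0,0]'

```text
clock: 16.45
position: [582.9, 224.4, 307.7]
tool_rot: [-2.982, -0.987, 0.005]
contact_force: [-0.1, -0.3, -1.7]
grip_width: 0.209
grip_force: 30.0
```

>>> move_arm --motion '[12,0,0,-0.015,0,0,0,12,0,0,-0.015,0,0,0,12,0,0,-0.015,0,0,0]'

```text
clock: 16.7
position: [583.8, 224.6, 309.2]
tool_rot: [2.982, 0.987, 0.002]
contact_force: [0.1, -0.0, -1.2]
grip_width: 0.202
grip_force: 30.0
```

>>> move_arm --motion '[12,0,0,-0.03,0,0,0,12,0,0,-0.05,0,0,0,12,0,0,-0.05,0,0,0,12,0,0,-0.05,0,0,0]'

```text
clock: 17.03
position: [583.4, 224.5, 304.4]
tool_rot: [-2.982, -0.987, 0.0]
contact_force: [-0.1, 0.8, -1.8]
grip_width: 0.205
grip_force: 30.0
```

>>> move_arm --motion '[12,0,0,-0.015,0,0,0,12,0,0,-0.015,0,0,0,12,0,0,-0.015,0,0,0]'

```text
clock: 17.28
position: [583.5, 224.5, 303.2]
tool_rot: [-2.982, -0.987, 0.0]
contact_force: [-1.2, -0.0, -1.5]
grip_width: 0.206
grip_force: 30.0
```

>>> move_arm --motion '[12,0,0,-0.015,0,0,0,12,0,0,-0.015,0,0,0,12,0,0,-0.015,0,0,0]'

```text
clock: 17.53
position: [583.6, 224.5, 302.9]
tool_rot: [2.982, 0.988, 0.001]
contact_force: [-1.8, -0.8, 4.1]
grip_width: 0.205
grip_force: 30.0
```

>>> move_arm --motion '[12,0,0,-0.01,0,0,0,12,0,0,-0.01,0,0,0,12,0,0,-0.01,0,0,0]'

```text
clock: 17.78
position: [583.6, 224.5, 302.8]
tool_rot: [2.982, 0.988, 0.001]
contact_force: [-4.2, -0.7, 8.6]
grip_width: 0.206
grip_force: 30.0
```

The guard is resting on the stand. I'll release slowly and evenly.

>>> move_arm --motion '[22,0,0,0.005,0,0,0,26,0,0,0.005,0,0,0,30,0,0,0.005,0,0,0,40,0,0,0.005,0,0,0,50,0,0,0.005,0,0,0]'

```text
clock: 18.2
position: [583.5, 224.5, 301.3]
tool_rot: [-2.982, -0.987, 0.001]
contact_force: [-0.2, -0.9, -0.8]
grip_width: 0.417
grip_force: 0.0
```

>>> move_arm --motion '[60,0,0,0,0,0,0,60,0,0,0,0,0,0,60,0,0,0,0,0,0,60,0,0,0,0,0,0,60,0,0,0,0,0,0]'

```text
clock: 18.62
position: [583.5, 224.5, 301.7]
tool_rot: [-2.982, -0.987, 0.0]
contact_force: [0.6, -0.1, 0.3]
grip_width: 0.678
grip_force: 0.0
```

>>> move_arm --motion '[60,0,0,0.3,0,0,0,60,0,0,0.6,0,0,0,60,0,0,0.93,0,0,0,60,0,0,0.93,0,0,0,60,0,0,0.93,0,0,0]'

```text
clock: 19.03
position: [584.1, 224.7, 378.6]
tool_rot: [2.982, 0.987, 0.007]
contact_force: [-0.2, 0.0, -0.3]
grip_width: 0.688
grip_force: 0.0
```

Run:
```python
from h import *
im,K,D,T=snap('wrist','w8.png');s=bot.state();x=R.from_rotvec(s['tool_rot']).as_matrix();print(s['clock'],s['position'],np.degrees(np.arctan2(x[1,0],x[0,0])),s['contact_force'],s['grip_width'])
m={}
for n in('w3.png','w8.png'):
    g=cv2.imread('pics/'+n,0);k=(g[150:238,225:295]<(70 if n=='w3.png' else 40)).astype(np.uint8)
    c=max(cv2.findContours(k,0,1)[0],key=cv2.contourArea);print(n,cv2.boundingRect(c),cv2.contourArea(c))
```

```text
19.0833 [583.58822642 224.52424141 376.67021904] 36.63815354786793 [-1.04370694  0.85647495  0.12062632] 0.692259931855362
w3.png (17, 20, 35, 36) 787.0
w8.png (16, 25, 35, 40) 679.5
```

The screwdriver is upright and released. I'll go to the button with the fingers closed.

>>> move_arm --motion '[60,0,-0.3,0.2,0,0,0,40,0,-0.6,0.2,0,0,0,20,0,-1,0.2,0,0,0,0,0,-1,0.2,0,0,0]'

```text
clock: 19.42
position: [583.3, 140.5, 390.4]
tool_rot: [2.982, 0.982, -0.005]
contact_force: [-0.1, 0.2, -1.2]
grip_width: 0.542
grip_force: 0.0
```

>>> move_arm --motion '[0,-0.05,-0.5,0,0,0,0,0,-0.09,-1,0,0,0,0,0,-0.09,-1,0,0,0,0]'

```text
clock: 19.67
position: [575.7, 59.5, 390.2]
tool_rot: [2.983, 0.981, -0.006]
contact_force: [0.3, -0.2, -0.1]
grip_width: 0.316
grip_force: 0.0
```

>>> move_arm --motion '[0,-0.05,-0.5,0,0,0,0,0,-0.09,-1,0,0,0,0,0,-0.09,-1,0,0,0,0]'

```text
clock: 19.92
position: [568.5, -20.4, 390.5]
tool_rot: [2.983, 0.98, -0.005]
contact_force: [-0.2, -0.1, -0.1]
grip_width: 0.091
grip_force: 0.0
```

>>> move_arm --motion '[0,-0.05,-0.5,0,0,0,0,0,-0.09,-1,0,0,0,0,0,-0.09,-1,0,0,0,0]'

```text
clock: 20.17
position: [561.3, -100.2, 390.7]
tool_rot: [2.983, 0.98, -0.004]
contact_force: [0.5, 0.7, -1.2]
grip_width: 0.009
grip_force: 0.0
```

>>> move_arm --motion '[0,-0.05,-0.5,0,0,0,0,0,-0.09,-1,0,0,0,0,0,-0.09,-1,0,0,0,0]'

```text
clock: 20.42
position: [554.1, -180.1, 390.8]
tool_rot: [2.983, 0.98, -0.004]
contact_force: [-0.8, -0.3, -0.2]
grip_width: 0.005
grip_force: 0.0
```

>>> move_arm --motion '[0,-0.05,-0.5,0,0,0,0,0,-0.09,-1,0,0,0,0,0,-0.09,-1,0,0,0,0,0,-0.09,-1,0,0,0,0,0,-0.09,-1,0,0,0,0]'

```text
clock: 20.83
position: [547.6, -254.8, 390.9]
tool_rot: [-2.981, -0.985, 0.001]
contact_force: [-0.3, 0.3, 0.4]
grip_width: 0.004
grip_force: 0.0
```

Run:
```python
from h import *
im,K,D,T=snap('wrist','w9.png');s=bot.state();print(s['clock'],s['position'],s['grip_width'],((np.array([541,-299,320])-s['position'])/80).round(3))
# button: bright disc within dark housing
def proj(P):
    Ti=np.linalg.inv(T);return cv2.projectPoints(np.array([P],float),cv2.Rodrigues(Ti[:3,:3])[0],Ti[:3,3],K,D)[0].ravel()
c=proj((541,-299,82));print('expected px',c)
g=cv2.cvtColor(im,7);x,y=c.astype(int);x0=max(0,x-45);y0=max(0,y-45);k=(g[y0:y+45,x0:x+45]<50).astype(np.uint8)
for q in cv2.findContours(k,1,2)[0]:
    if 120<cv2.contourArea(q)<4000: (u,v),r=cv2.minEnclosingCircle(q);print(u+x0,v+y0,r,cv2.contourArea(q),onplane([(u+x0,v+y0)],75,K,D,T),onplane([(u+x0,v+y0)],82,K,D,T))
```

```text
20.8833 [ 547.72835518 -254.26540602  391.11655373] 0.005337348681394786 [-0.084 -0.559 -0.889]
expected px [292.88528985 214.89707232]
252.0 235.0 13.928488731384277 204.0 [[ 498.278271   -281.55991702   75.        ]] [[ 500.82144906 -279.8935868    82.        ]]
301.45105743408203 230.86707305908203 43.929874420166016 2679.0 [[ 531.28907784 -318.4128586    75.        ]] [[ 533.04983013 -315.87303593   82.        ]]
```

>>> move_arm --motion '[0,-0.04,-0.3,0,0,0,0,0,-0.084,-0.559,-0.1,0,0,0,0,-0.084,-0.559,-0.5,0,0,0,0,-0.084,-0.559,-0.889,0,0,0,0,-0.084,-0.559,-0.889,0,0,0]'

```text
clock: 21.3
position: [539.1, -297.4, 313.8]
tool_rot: [-2.973, -0.986, 0.01]
contact_force: [-1.6, 1.5, -1.7]
grip_width: 0.002
grip_force: 0.0
```

>>> move_arm --motion '[0,0,0,-0.3,0,0,0,0,0,0,-0.58,0,0,0,0,0,0,-0.58,0,0,0,0,0,0,-0.58,0,0,0]'

```text
clock: 21.63
position: [541.0, -298.9, 274.5]
tool_rot: [-2.98, -0.989, 0.002]
contact_force: [0.5, 0.0, 1.0]
grip_width: 0.002
grip_force: 0.0
```

Run:
```python
from h import *
s=bot.state();print(s['clock'],s['position'],s['contact_force'])
```

```text
21.6333 [ 540.96836497 -298.86887063  274.51790416] [0.50809953 0.04385028 0.98502889]
```

>>> move_arm --motion '[0,0,0,-0.08,0,0,0,0,0,0,-0.13,0,0,0,0,0,0,-0.17,0,0,0,0,0,0,-0.17,0,0,0]'

```text
clock: 21.97
position: [541.3, -300.3, 261.8]
tool_rot: [2.981, 0.987, 0.003]
contact_force: [1.8, 1.0, 3.0]
grip_width: 0.003
grip_force: 1.4
```

>>> move_arm --motion '[0,0,0,-0.02,0,0,0,0,0,0,-0.03,0,0,0,0,0,0,-0.03,0,0,0]'

```text
clock: 22.22
position: [541.3, -300.4, 259.4]
tool_rot: [2.981, 0.987, 0.003]
contact_force: [3.2, 0.3, 4.5]
grip_width: 0.008
grip_force: 2.2
```

>>> move_arm --motion '[0,0,0,-0.02,0,0,0,0,0,0,-0.03,0,0,0,0,0,0,-0.03,0,0,0]'

```text
clock: 22.47
position: [541.4, -300.4, 258.4]
tool_rot: [2.981, 0.987, 0.002]
contact_force: [-1.0, 3.7, 13.3]
grip_width: 0.004
grip_force: 6.8
```

>>> move_arm --motion '[0,0,0,-0.015,0,0,0,0,0,0,-0.02,0,0,0,0,0,0,-0.02,0,0,0]'

```text
clock: 22.72
position: [541.5, -300.4, 258.3]
tool_rot: [2.981, 0.987, 0.002]
contact_force: [-4.5, 6.0, 22.1]
grip_width: 0.008
grip_force: 11.1
```

The stiff stop is reached at TCP z 258.3, which is 6 mm of travel, so the button is fully in. I'll retreat.

>>> move_arm --motion '[0,0,0,0.3,0,0,0,0,0,0,0.6,0,0,0,0,0,0,1,0,0,0,0,0,0,1,0,0,0,0,0,0,1,0,0,0]'

```text
clock: 23.13
position: [541.1, -300.8, 336.6]
tool_rot: [2.979, 0.986, 0.002]
contact_force: [0.7, -0.3, -1.0]
grip_width: 0.008
grip_force: 0.0
```

>>> move_arm --motion '[0,0,0,0.4,0,0,0,0,0,0,0.4,0,0,0,0,0,0,0.4,0,0,0,0,0,0,0.4,0,0,0,0,0,0,0.4,0,0,0]'

```text
clock: 23.55
position: [540.3, -299.9, 364.3]
tool_rot: [-2.98, -0.986, 0.003]
contact_force: [0.9, 0.3, -0.3]
grip_width: 0.004
grip_force: 0.0
```

Run:
```python
from h import *
s=bot.state();print(s['clock'],s['position'],s['contact_force'],bot.sign_off())
```

```text
the job is handed in; nothing more can be done
23.55 [ 540.25411216 -299.9480709   364.31754983] [ 0.91506175  0.29723445 -0.337678  ] None
```

I handed the job in at 23.6 s: the switch is set about 2° from its bar marks, the screwdriver is back upright in its hole, and the button was pressed to its stop and let go; the sign-off returned no verdict.

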